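# Index the clock-face dividing wheel to the next hour

## Task

The dividing wheel carrying the half-painted clock face was left resting out of its notches. Take it by the wooden knob, lift its steel index arm clear of the toothed ring, turn it the shorter way round to the tall peg and let it down gently so that the arm drops fully into the notch beside that peg, feeling for the notch and never forcing the arm onto the teeth. Let go of it there, and leave the brush pot, jar and saucer where they are.

Things in the scene. Friction and masses are not known exactly. Their poses are not given: they have to be found in the camera images.
- wheel_base: Round dark steel base of the dividing wheel, fixed to the bench, 230 mm across, 20 mm thick; origin at the centre of its underside, z up along the wheel's axis. It carries the toothed ring, the pegs and the turning wheel.
- ring_top (a point): Point on the axis, level with the tooth tops of the fixed aluminium ring (38 mm above the base's underside). Ring: teeth from radius 70 to 80 mm, parted by 12 notches, one every 30 degrees, 12 mm wide, 10 mm deep. Each peg stands beside its notch, 3 to 7 degrees (4 to 9 mm along the ring) to one side of it or the other; which side is not told, so the notch must be found by feel or sight.
- rotor: Turning wheel: disc, white clock face (124 mm across), index arm, knob; 0.47 to 0.72 kg. Origin on the axis, 28 mm above the base's underside when the arm is fully in a notch, 38 mm when it rests on the teeth (at the start, midway between notches). x: along the arm, z up. Turns endlessly both ways (friction 0.04 N m), lifts 20 mm more from the teeth, sinks by its weight.
- index_tip (a point): Outer end of the index arm, 92 mm from the axis: a level square steel bar, 8 x 8 mm, sticking out below the clock face; this point is on its centre line, 32 mm above the base's underside when fully in a notch, 42 mm when resting on the teeth; above that it is clear. x points outwards.
- knob_top (a point): Centre of the top of the round dark wooden knob on the axis, part of the turning wheel, 64 mm above the rotor's origin. Grip: a plain upright cylinder 36 mm thick, from 39 to 2 mm below this point; under it a 24 mm thick neck, and the clock face 50 mm below this point.
- tall_peg: The one tall brass peg, 10 mm thick, 60 mm high, fixed upright on the base 105 mm from the axis; origin at the centre of its foot, 20 mm above the base's underside. It marks the wanted notch, the nearest one. Five like pegs only 18 mm high stand on the same circle. At the start it is 65 to 140 degrees from the arm, on either side.
- brush_pot: Bystander: white ceramic pot with brushes, 72 mm across, 90 mm high (brushes to 170 mm); origin at the centre of its underside.
- glaze_jar: Bystander: jar 60 mm across, 70 mm high; origin at the centre of its underside.
- saucer: Bystander: white saucer 110 mm across, 18 mm high; origin at the centre of its underside.
Things that resemble listed ones, but are neither listed nor needed, are in the scene too. Of the things shaped like the wheel_base, the steel one is meant.

How it is judged:
By the outcome, as a careful person would: the job done as asked, in the order asked, and still so for the second after the job is handed in, with the robot touching nothing.
It also fails if it takes over 48 s, if anything falls off the work surface, if the arm or the gripper's body presses on something with over 40 N, if the wrist force passes 120 N, or if a joint passes its speed limit or range.

## Robot

A 6-joint arm with a two-finger parallel gripper is mounted at the origin on the work surface. World frame = base frame: x ahead of the robot, y to its left, z up, the work surface at z = 0. Lengths are in m, angles in rad, forces in N, time in s.
With the tool pointing down it reaches from about 0.275 to 0.75 m from the base axis. Payload 10.2 kg.
Tool frame: the origin (TCP) lies on the centre line of the jaws, within the pads' length; the fingertips stand 25 mm ahead of it and the grasp point (between the pads) lies 6 mm ahead of it; z points along the fingers, y is the line along which they close (so a half turn about z gives the same grasp; the last joint's range is limited). The gripper opens to 88 mm and grips with 3 to 60 N. Pads are 18 mm wide; open, the fingers measure 123 mm over their backs; the gripper's body (75 mm by 187 mm) begins 45 mm behind the grasp point.
Start: joints at [-1.522, 0.313, 1.498, -0, 1.331, -0.223], TCP at [0.141, -0.506, 0.24] pointing down, gripper open.
Joint ranges: [-2.94, 2.94], [-0.97, 2.17], [0.19, 2.56], [-1.23, 4.37], [0.02, 3.11], [-2.88, 2.88]. Speed limits (rad/s): [2.39, 2.39, 3.01, 3.14, 3.14, 3.14].

## Interface

Orientations are given as a rotation vector (axis times angle).
In Python, from rig import manip gives the robot as it stands.
- The arm moves only by the tool arm_command, never from a script. Its argument "series" is a list of rows, each an object of numbers: "dx", "dy", "dz": the shift along the tool's x, y, z in units of 30 mm (1.0 is 30 mm); "wx", "wy", "wz": the turn, a rotation vector about the tool's x, y, z in units of 5 degrees (1.0 is 5 degrees). In form: [{"dx": .., "dy": .., "dz": .., "wx": .., "wy": .., "wz": ..}, ...]. A call has 1 to 20 rows; each row is the pose to reach, as a shift and turn from the pose commanded when the call began, along the tool's axes at that moment; what a row does not reach only later rows make up. A row lasts 1/8 s, in which the tool goes at most 62.5 mm and 10.7 degrees, less where a joint would pass 70% of its speed; a pose out of reach is approached as far as the arm can. A call with a gripper value outside its range is refused whole. "gripper" is the closure, from -1 (fully open) to 1 (shut), set as the call begins (left out, the last holds). The fingers move at their own pace and stop on an object; "newtons" is the grip in N (left out, the last holds). Time passes only in rows, so rows that repeat a pose let the fingers close. It gives the time, the measured TCP pose, the force, the opening and the grip force at its end, in the units of the state.
- manip.read_state(): the state, without advancing time (a new reading comes with each control period).
- manip.snapshot(name): name is "scene" or "top"; returns a dict with "frame" (384x512x3 uint8, red, green, blue), "z_map" (384x512 float32, m along the optical axis (not along the pixel's ray), 0 where there is no reading), "mtx" (3x3 intrinsics, pixels), "R" (3x3) and "t" (3): a world point X has camera coordinates R X + t. Camera axes: x right, y down, z forward; pixel columns grow to the right and rows downward; lengths in m; the calibration is good to about 2 mm. A picture is of the moment at which its call begins.
- manip.sign_off(): hands the job in; it is judged then, once.
Trained networks look in a picture, given as the dict that the camera call returned (one of the last four; its "shot" number tells which), for a name from the list of things; names that differ only in an ending like _2 or _b are one class to them, and where a whole thing is asked for, a point or a joint stands for the part that bears it (a point fixed in the world has none). Each returns a list of dicts, best first, with "confidence" (0 to 1); they miss things now and then, are a little off and sometimes report something else, mostly with a low value. They report only what shows in the picture. A call takes as long as a camera call. They do not tell look-alikes from the thing itself.
- manip.find_in(picture, label): "rect" ([centre column, centre row, width, height] in pixels, round what is visible of it).
- manip.pinpoint(picture, label): "at" ([row, column] in pixels: a listed point, or the origin of a listed thing).
The state is a dict: "t": time; "joint_positions": joint angles; "qvel": joint speeds; "joint_torque": joint torques, N m; "tool_pos": TCP position; "eef_rot": TCP orientation; "ft_force": force on the tool from outside, world axes, zero at the start; "ft_torque": the same for the moment, N m; "grip_width": opening from 0.0 (shut) to 1.0 (fully open); "grip_force": force on a finger pad.
Only numpy, scipy, OpenCV 4.12 (cv2) and the standard library are available. Lean on these libraries where they do the work, as an engineer would, in place of code of your own. Each camera call takes 0.05 s, during which the arm holds its last target. There are 200 camera calls.

## Working session

There is one attempt and no reset: what is moved stays moved. The work goes in short steps, Python scripts to look and compute and a tool call to move; the robot and the scene stay as the last step left them, time stands still between calls to the robot, and variables do not carry over. Pictures are saved under pics/ and viewed, at most 10 in all, crops included, and the job is handed in when it is done.

Besides the shell and the picture viewer there is one more tool, called after "Request:" as name(argument=value, ...), one argument or row to a line, values as JSON. arm_command: Moves the arm, as the interface text tells. Its arguments: {"type":"object","properties":{"series":{"type":"array"},"gripper":{"type":"number"},"newtons":{"type":"number"}},"required":["series"]}

```bash
mkdir -p pics
cat > h.py <<'E'
import numpy as np, cv2, pickle
from rig import manip
def w(p,r,c,z=None):
    d=p['z_map'][int(round(r)),int(round(c))] if z is None else z
    return p['R'].T@(np.linalg.inv(p['mtx'])@[c,r,1]*d-p['t'])
def ray_at(p,r,c,Z):
    v=p['R'].T@(np.linalg.inv(p['mtx'])@[c,r,1.]); o=-p['R'].T@p['t']
    return o+v*(Z-o[2])/v[2]
def px(p,X):
    q=p['mtx']@(p['R']@np.array(X)+p['t']); return q[1]/q[2],q[0]/q[2]
E
python3 - <<'E'
from h import *
for n in ('scene','top'):
    p=manip.snapshot(n); cv2.imwrite(f'pics/{n}0.png',p['frame'][:,:,::-1]); pickle.dump(p,open(n+'0.pkl','wb'))
    print(n,'cam',np.round(-p['R'].T@p['t'],3))
    for l in ['wheel_base','ring_top','rotor','index_tip','knob_top','tall_peg','brush_pot','glaze_jar','saucer']:
        for d in manip.pinpoint(p,l)[:3]:
            r,c=d['at']; print(l,round(d['confidence'],2),np.round(d['at'],1),np.round(w(p,r,c),3))
s=manip.read_state();print(s['t'],s['tool_pos'],s['eef_rot'],s['ft_force'])
E
```

```text
scene cam [1.195 0.452 0.725]
wheel_base 0.97 [158.6 199.6] [ 0.347 -0.279  0.033]
wheel_base 0.95 [238.1 241.3] [0.601 0.042 0.054]
wheel_base 0.86 [203.7 376.4] [0.442 0.296 0.15 ]
ring_top 0.75 [190.5 379. ] [0.22  0.25  0.027]
ring_top 0.73 [144.1 194.7] [ 0.274 -0.356  0.026]
rotor 0.67 [224.5 238.1] [0.563 0.007 0.051]
index_tip 0.95 [223.7 202.1] [ 0.579 -0.094  0.021]
knob_top 0.6 [208.5 239.5] [0.56  0.011 0.101]
tall_peg 0.65 [203.8 248.7] [ 0.453 -0.032  0.026]
brush_pot 0.82 [264.5 373.1] [0.5   0.328 0.028]
glaze_jar 0.67 [187.9 168.4] [ 0.503 -0.273  0.021]
saucer 0.78 [218.2 108.2] [ 0.676 -0.336  0.006]
top cam [ 0.421 -0.002  1.02 ]
wheel_base 0.73 [262.4 388.2] [ 0.295 -0.331  0.03 ]
wheel_base 0.72 [278.6 150.6] [0.242 0.264 0.027]
wheel_base 0.71 [156.2 255.3] [0.547 0.005 0.1  ]
ring_top 0.58 [283.4 150.3] [0.231 0.263 0.031]
ring_top 0.55 [266.6 390.1] [ 0.285 -0.336  0.03 ]
rotor 0.7 [157.6 251.9] [0.543 0.013 0.102]
index_tip 0.62 [136.1 284.3] [ 0.605 -0.066  0.047]
knob_top 0.73 [151.6 253.1] [0.557 0.01  0.1  ]
knob_top 0.62 [188.1 138. ] [0.47  0.304 0.024]
brush_pot 0.6 [191.1 136.6] [0.462 0.307 0.024]
glaze_jar 0.94 [183.5 372.6] [ 0.489 -0.279  0.072]
glaze_jar 0.72 [114.4 388.5] [ 0.675 -0.339  0.004]
saucer 0.76 [114.  386.8] [ 0.675 -0.334  0.006]
1.0 [ 0.1409405  -0.50573741  0.24001744] [-3.11259344e+00 -4.25658689e-01 -8.52115922e-06] [0.85311828 1.01089897 1.17115605]
```

Run:
```python
from h import *
s=pickle.load(open('scene0.pkl','rb'));t=pickle.load(open('top0.pkl','rb'))
a=cv2.resize(s['frame'][165:285,160:330],None,fx=4.5,fy=4.5,interpolation=2)[:,:,::-1]
b=cv2.resize(t['frame'][85:225,170:340],None,fx=4.2,fy=4.2,interpolation=2)[:,:,::-1]
cv2.imwrite('pics/sc.png',a);cv2.imwrite('pics/tc.png',b)
```

```text
(no output)
```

View pics/scene0.png

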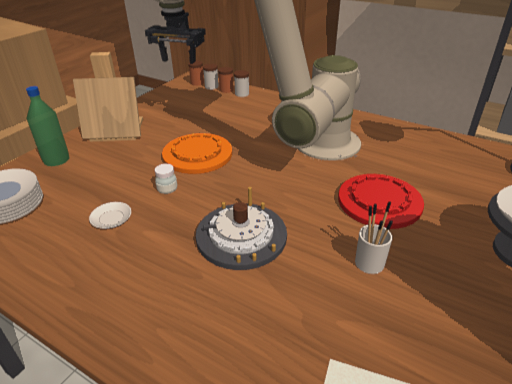

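View pics/sc.png

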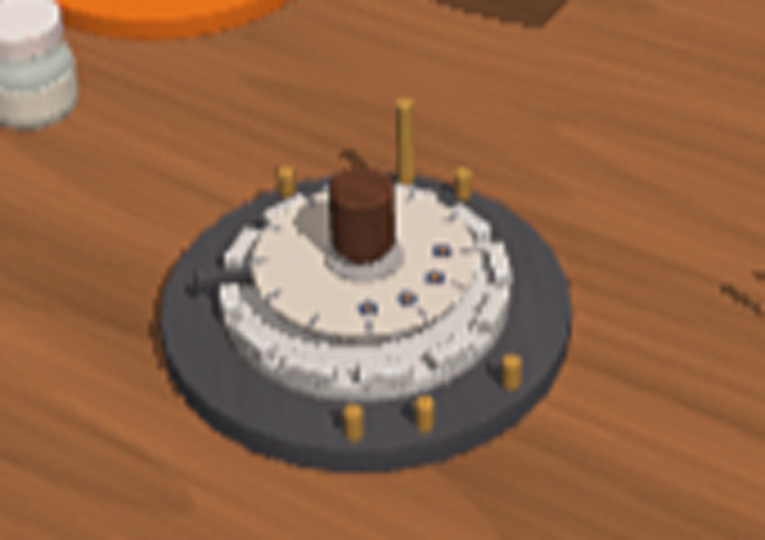

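View pics/tc.png

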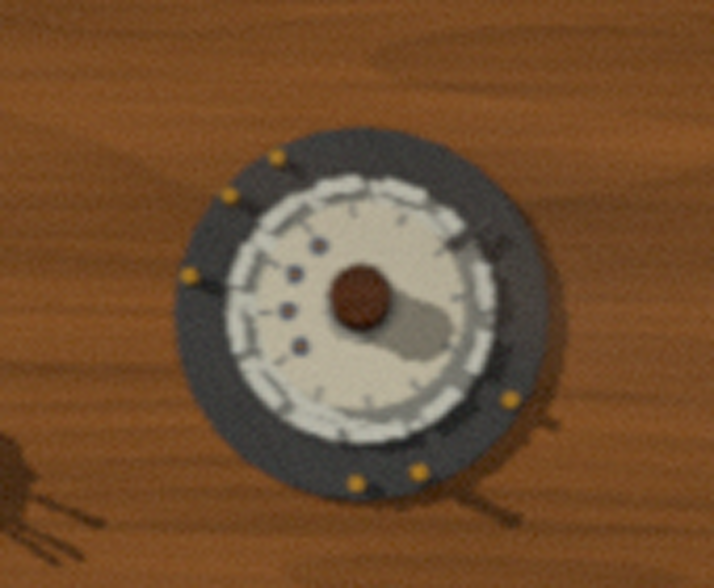

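Three look-alikes in the scene view: orange (col 198, row 152), red (381, 198) and dark steel (241, 234). The steel one at (241, 234) has the clock face, knob and pegs, and the crops confirm it. The dark arm is at crop (205, 283) in the scene view and (480, 245) in the top view. The tall peg is the middle one on the robot side, around crop (418, 470) in the top view.

Run:
```python
from h import *
t=pickle.load(open('top0.pkl','rb'));s=pickle.load(open('scene0.pkl','rb'))
def cloud(p,r0,r1,c0,c1):
    rr,cc=np.mgrid[r0:r1,c0:c1]; d=p['z_map'][r0:r1,c0:c1].ravel()
    q=np.linalg.inv(p['mtx'])@np.stack([cc.ravel()*d,rr.ravel()*d,d]); X=(p['R'].T@(q-p['t'][:,None])).T
    col=p['frame'][r0:r1,c0:c1].reshape(-1,3).astype(int); return X[d>0],col[d>0]
for n,p,b in (('top',t,(85,225,170,340)),('scene',s,(165,285,160,330))):
    X,c=cloud(p,*b); k=(X[:,2]>.095)&(np.hypot(X[:,0]-.557,X[:,1]-.01)<.03)
    print(n,'knob',np.median(X[k],0).round(4),k.sum(),(X[k].max(0)+X[k].min(0))/2)
    # teeth cloud
# circle fit of base disc by contour in top colour (z~0.02)
X,c=cloud(t,85,225,170,340)
m=(X[:,2]>.012)&(X[:,2]<.028); P=X[m][:,:2]
(h,r)=cv2.minEnclosingCircle(P.astype(np.float32)); print('base enclosing',h,r, 'z',np.median(X[m][:,2]))
# yellow blobs in both
for n,p,b in (('top',t,(85,225,170,340)),('scene',s,(165,285,160,330))):
    r0,r1,c0,c1=b; f=p['frame'][r0:r1,c0:c1]; hsv=cv2.cvtColor(f,cv2.COLOR_RGB2HSV)
    mk=cv2.inRange(hsv,(15,140,110),(30,255,255)); N,L,S,C=cv2.connectedComponentsWithStats(mk)
    for i in range(1,N):
        if S[i,4]>=4:
            q=C[i]+[c0,r0]; print(n,S[i],q.round(1),'at z=.038',ray_at(p,q[1],q[0],.038).round(4),'z=.08',ray_at(p,q[1],q[0],.08).round(4), 'topz=.08',ray_at(p,S[i,1]+r0,q[0],.08).round(4))
# unwrapped top view at ring z
ctr=(np.array(h)); np.save('ctr.npy',ctr)
```

```text
top knob [0.5495 0.0057 0.1002] 177 [0.54955632 0.00565409 0.1007423 ]
scene knob [0.5514 0.0076 0.0996] 122 [0.55033391 0.00658481 0.09918238]
base enclosing (0.5505298376083374, 0.006063159555196762) 0.11495524644851685 z 0.02066092750778201
top [35  2  3  4  6] [206.5  88.5] at z=.038 [0.7258 0.1325 0.038 ] z=.08 [0.7128 0.1267 0.08  ] topz=.08 [0.7165 0.1268 0.08  ]
top [108   2   3   2   4] [278.8  87.8] at z=.038 [ 0.7302 -0.0509  0.038 ] z=.08 [ 0.717  -0.0488  0.08  ] topz=.08 [ 0.7189 -0.0488  0.08  ]
top [122   4   3   3   4] [293.  90.] at z=.038 [ 0.725 -0.087  0.038] z=.08 [ 0.712  -0.0834  0.08  ] topz=.08 [ 0.7144 -0.0833  0.08  ]
top [46  9  4  2  4] [217.5  94.5] at z=.038 [0.7108 0.1042 0.038 ] z=.08 [0.6984 0.0996 0.08  ] topz=.08 [0.6996 0.0996 0.08  ]
top [56  9  3  3  5] [227.   94.8] at z=.038 [0.7103 0.08   0.038 ] z=.08 [0.698  0.0765 0.08  ] topz=.08 [0.6999 0.0765 0.08  ]
top [ 3 10  3  4  4] [174.   96.5] at z=.038 [0.7041 0.2148 0.038 ] z=.08 [0.692  0.2055 0.08  ] topz=.08 [0.6957 0.2056 0.08  ]
top [153  13   2   3   4] [323.5  99.2] at z=.038 [ 0.7024 
[... 7356 characters left out ...]
 [ 0.4494 -0.0294  0.08  ]
scene [62 37  4  7 21] [223.5 204.5] at z=.038 [ 0.5029 -0.0791  0.038 ] z=.08 [ 0.5452 -0.0467  0.08  ] topz=.08 [ 0.537  -0.0524  0.08  ]
scene [101  37   4   7  22] [262.6 204.7] at z=.038 [0.4511 0.0107 0.038 ] z=.08 [0.4966 0.0376 0.08  ] topz=.08 [0.4871 0.032  0.08  ]
scene [112  79   4   7  24] [273.2 246.9] at z=.038 [0.5746 0.1124 0.038 ] z=.08 [0.6125 0.1332 0.08  ] topz=.08 [0.6045 0.1287 0.08  ]
scene [93 88  3  8 23] [254.  256.3] at z=.038 [0.6236 0.0897 0.038 ] z=.08 [0.6585 0.1118 0.08  ] topz=.08 [0.65   0.1066 0.08  ]
scene [77 90  3  8 22] [238.  258.2] at z=.038 [0.647  0.0617 0.038 ] z=.08 [0.6805 0.0855 0.08  ] topz=.08 [0.6727 0.0803 0.08  ]
```

```bash
cat > unw.py <<'E'
from h import *
def unwrap(p,ctr,Z,r=np.arange(.060,.112,.00025),a0=-200,a1=-20,st=.25):
    a=np.deg2rad(np.arange(a0,a1,st)); A,Rr=np.meshgrid(a,r)
    X=np.stack([ctr[0]+Rr*np.cos(A),ctr[1]+Rr*np.sin(A),np.full(A.shape,Z)]).reshape(3,-1)
    q=p['mtx']@(p['R']@X+p['t'][:,None]); m=(q[:2]/q[2]).astype(np.float32)
    return cv2.remap(p['frame'],m[0].reshape(A.shape),m[1].reshape(A.shape),cv2.INTER_CUBIC)
E
python3 - <<'E'
from unw import *
t=pickle.load(open('top0.pkl','rb'));s=pickle.load(open('scene0.pkl','rb'))
c=(.5503,.006)
ims=[unwrap(t,c,.038),unwrap(s,c,.038)]
im=np.vstack(ims)[:,:,::-1].copy()
for k in range(18): cv2.line(im,(k*40,0),(k*40,6),(0,0,255),1)
im=cv2.resize(im,(760,460)); cv2.imwrite('pics/unw0.png',im)
# 30deg-periodic fit on brightness ring, full circle
for n,p in (('top',t),('scene',s)):
    u=unwrap(p,c,.038,r=np.arange(.072,.0785,.0005),a0=0,a1=360).mean((0,2))
    a=np.deg2rad(np.arange(0,360,.25)); ph=np.angle((u*np.exp(1j*12*a)).sum()); print(n,'bright-phase deg',np.rad2deg(ph)/12,'notch',np.rad2deg(ph)/12+15, abs((u*np.exp(1j*12*a)).mean()))
E
```

```text
top bright-phase deg 11.636750104191306 notch 26.636750104191307 9.236537609696933
scene bright-phase deg 12.04258976739809 notch 27.04258976739809 13.669392576970331
```

View pics/unw0.png

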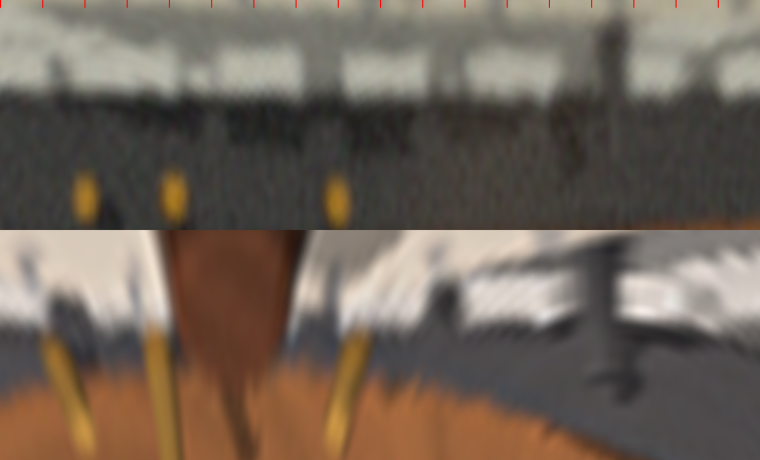

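The unwrapped picture shows the notches at x ≈ 198, 323 and 448 in the top half, that is −153°, −123.5° and −94°. The tall peg, at −159.7°, is at x ≈ 174, so its notch is the one at about −153.3° (6.4° away). The arm is at x ≈ 612 (about −55°), so the turn is about 99° clockwise seen from above. I'll move above the knob.

Request:
arm_command(
  series=[
    {"dx": 1,"dy": -0.7,"dz": 0,"wz": -0.6},
    {"dx": 2.2,"dy": -1.6,"dz": 0,"wz": -1.2},
    {"dx": 3.6,"dy": -2.6,"dz": 0.1,"wz": -1.9},
    {"dx": 5,"dy": -3.6,"dz": 0.2,"wz": -2.6},
    {"dx": 6.4,"dy": -4.6,"dz": 0.4,"wz": -3.3},
    {"dx": 7.8,"dy": -5.6,"dz": 0.6,"wz": -4},
    {"dx": 9.2,"dy": -6.6,"dz": 0.9,"wz": -4.7},
    {"dx": 10.6,"dy": -7.6,"dz": 1.2,"wz": -5.4},
    {"dx": 12,"dy": -8.6,"dz": 1.5,"wz": -6.1},
    {"dx": 13.4,"dy": -9.6,"dz": 1.8,"wz": -6.8},
    {"dx": 14.8,"dy": -10.6,"dz": 2,"wz": -7.5},
    {"dx": 16,"dy": -11.5,"dz": 2.2,"wz": -8.2},
    {"dx": 17,"dy": -12.2,"dz": 2.3,"wz": -8.7},
    {"dx": 17.73,"dy": -12.76,"dz": 2.33,"wz": -9},
    {"dx": 17.73,"dy": -12.76,"dz": 2.33,"wz": -9},
    {"dx": 17.73,"dy": -12.76,"dz": 2.33,"wz": -9},
  ],
  gripper=-1,
  newtons=25,
)

```text
validation failed for argument at $.se...
```

Run:
```python
from h import *
from scipy.spatial.transform import Rotation as R
t=pickle.load(open('top0.pkl','rb'));s0=pickle.load(open('scene0.pkl','rb'))
c=np.array([.5503,.006])
for n,p,b in (('top',t,(85,225,170,340)),('scene',s0,(165,285,160,330))):
    rr,cc=np.mgrid[b[0]:b[1],b[2]:b[3]]; d=p['z_map'][b[0]:b[1],b[2]:b[3]].ravel()
    X=(p['R'].T@(np.linalg.inv(p['mtx'])@np.stack([cc.ravel()*d,rr.ravel()*d,d])-p['t'][:,None])).T
    v=X[:,:2]-c; r=np.hypot(*v.T); a=np.rad2deg(np.arctan2(v[:,1],v[:,0]))
    k=(r>.0815)&(r<.094)&(X[:,2]>.034)&(X[:,2]<.055)&(abs(a+55)<30)
    print(n,k.sum(),a[k].round(1),X[k,2].round(3))
s=manip.read_state(); M=R.from_rotvec(s['eef_rot']).as_matrix()
print(s['t'],s['tool_pos'],M.round(4).tolist(),np.rad2deg(s['joint_positions']).round(1),s['ft_force'])
```

```text
top 15 [-52.2 -52.6 -53.5 -54.4 -52.8 -54.  -54.9 -55.7 -56.5 -54.3 -55.1 -56.
 -57.  -56.6 -57.1] [0.047 0.047 0.046 0.045 0.045 0.048 0.047 0.046 0.044 0.047 0.044 0.044
 0.046 0.045 0.04 ]
scene 20 [-79.3 -59.3 -58.4 -56.5 -55.7 -55.5 -56.2 -57.1 -53.3 -54.5 -54.  -56.4
 -55.  -54.2 -53.3 -52.6 -54.3 -54.4 -52.6 -53.8] [0.036 0.043 0.044 0.047 0.045 0.045 0.044 0.043 0.045 0.043 0.044 0.04
 0.039 0.04  0.041 0.042 0.037 0.037 0.039 0.037]
1.0 [ 0.1409405  -0.50573741  0.24001744] [[0.9633, 0.2685, 0.0], [0.2685, -0.9633, 0.0], [0.0, -0.0, -1.0]] [-87.2  17.9  85.8   0.   76.3 -12.8] [0.85311828 1.01089897 1.17115605]
```

Request:
arm_command(
  series=[
    {"dx": 1,"dy": -0.7,"dz": 0,"wx": 0,"wy": 0,"wz": -0.6},
    {"dx": 2.2,"dy": -1.6,"dz": 0,"wx": 0,"wy": 0,"wz": -1.2},
    {"dx": 3.6,"dy": -2.6,"dz": 0.1,"wx": 0,"wy": 0,"wz": -1.9},
    {"dx": 5,"dy": -3.6,"dz": 0.2,"wx": 0,"wy": 0,"wz": -2.6},
    {"dx": 6.4,"dy": -4.6,"dz": 0.4,"wx": 0,"wy": 0,"wz": -3.3},
    {"dx": 7.8,"dy": -5.6,"dz": 0.6,"wx": 0,"wy": 0,"wz": -4},
    {"dx": 9.2,"dy": -6.6,"dz": 0.9,"wx": 0,"wy": 0,"wz": -4.7},
    {"dx": 10.6,"dy": -7.6,"dz": 1.2,"wx": 0,"wy": 0,"wz": -5.4},
    {"dx": 12,"dy": -8.6,"dz": 1.5,"wx": 0,"wy": 0,"wz": -6.1},
    {"dx": 13.4,"dy": -9.6,"dz": 1.8,"wx": 0,"wy": 0,"wz": -6.8},
    {"dx": 14.8,"dy": -10.6,"dz": 2,"wx": 0,"wy": 0,"wz": -7.5},
    {"dx": 16,"dy": -11.5,"dz": 2.2,"wx": 0,"wy": 0,"wz": -8.2},
    {"dx": 17,"dy": -12.2,"dz": 2.3,"wx": 0,"wy": 0,"wz": -8.7},
    {"dx": 17.73,"dy": -12.76,"dz": 2.33,"wx": 0,"wy": 0,"wz": -9},
    {"dx": 17.73,"dy": -12.76,"dz": 2.33,"wx": 0,"wy": 0,"wz": -9},
    {"dx": 17.73,"dy": -12.76,"dz": 2.33,"wx": 0,"wy": 0,"wz": -9},
  ],
  gripper=-1,
  newtons=25,
)

```text
t: 3.0
tool_pos: [0.5502, 0.0053, 0.1701]
eef_rot: [-2.713, -1.583, 0.001]
ft_force: [0.0, 0.5, 0.3]
grip_width: 1.002
grip_force: 0.0
```

Request:
arm_command(
  series=[
    {"dx": 0,"dy": 0,"dz": 0.6,"wx": 0,"wy": 0,"wz": 0},
    {"dx": 0,"dy": 0,"dz": 1.2,"wx": 0,"wy": 0,"wz": 0},
    {"dx": 0,"dy": 0,"dz": 1.8,"wx": 0,"wy": 0,"wz": 0},
    {"dx": 0,"dy": 0,"dz": 2.3,"wx": 0,"wy": 0,"wz": 0},
    {"dx": 0,"dy": 0,"dz": 2.6,"wx": 0,"wy": 0,"wz": 0},
    {"dx": 0,"dy": 0,"dz": 2.7,"wx": 0,"wy": 0,"wz": 0},
    {"dx": 0,"dy": 0,"dz": 2.7,"wx": 0,"wy": 0,"wz": 0},
  ],
)

```text
t: 3.88
tool_pos: [0.5507, 0.0057, 0.0894]
eef_rot: [2.713, 1.584, 0.001]
ft_force: [-0.8, 0.4, 0.1]
grip_width: 1.0
grip_force: 0.0
```

Request:
arm_command(
  series=[
    {"dx": 0,"dy": 0,"dz": 0,"wx": 0,"wy": 0,"wz": 0},
    {"dx": 0,"dy": 0,"dz": 0,"wx": 0,"wy": 0,"wz": 0},
    {"dx": 0,"dy": 0,"dz": 0,"wx": 0,"wy": 0,"wz": 0},
    {"dx": 0,"dy": 0,"dz": 0,"wx": 0,"wy": 0,"wz": 0},
    {"dx": 0,"dy": 0,"dz": 0,"wx": 0,"wy": 0,"wz": 0},
    {"dx": 0,"dy": 0,"dz": 0,"wx": 0,"wy": 0,"wz": 0},
    {"dx": 0,"dy": 0,"dz": 0,"wx": 0,"wy": 0,"wz": 0},
    {"dx": 0,"dy": 0,"dz": 0,"wx": 0,"wy": 0,"wz": 0},
  ],
  gripper=1,
  newtons=30,
)

```text
t: 4.88
tool_pos: [0.5496, 0.0065, 0.089]
eef_rot: [-2.711, -1.583, 0.002]
ft_force: [-5.3, 3.3, 1.8]
grip_width: 0.392
grip_force: 30.0
```

Request:
arm_command(
  series=[
    {"dx": 0,"dy": -0.04,"dz": -0.05,"wx": 0,"wy": 0,"wz": 0},
    {"dx": 0,"dy": -0.04,"dz": -0.15,"wx": 0,"wy": 0,"wz": 0},
    {"dx": 0,"dy": -0.04,"dz": -0.25,"wx": 0,"wy": 0,"wz": 0},
    {"dx": 0,"dy": -0.04,"dz": -0.3,"wx": 0,"wy": 0,"wz": 0},
    {"dx": 0,"dy": -0.04,"dz": -0.3,"wx": 0,"wy": 0,"wz": 0},
    {"dx": 0,"dy": -0.04,"dz": -0.3,"wx": 0,"wy": 0,"wz": 0},
  ],
)

```text
t: 5.62
tool_pos: [0.5495, 0.0063, 0.0981]
eef_rot: [2.713, 1.584, -0.0]
ft_force: [1.5, -4.2, -6.6]
grip_width: 0.39
grip_force: 29.9
```

```bash
cat > look.py <<'E'
from unw import *
import sys
p=manip.snapshot('scene'); q=manip.snapshot('top')
b=(165,285,160,330); rr,cc=np.mgrid[b[0]:b[1],b[2]:b[3]]
c=np.array([.5503,.006])
a0=cv2.resize(p['frame'][150:285,160:330],None,fx=2.3,fy=2.3,interpolation=2);a1=cv2.resize(q['frame'][85:220,170:340],None,fx=2.3,fy=2.3,interpolation=2)
cv2.imwrite(f'pics/{sys.argv[1]}.png',np.hstack([a0,a1])[:,:,::-1])
s=manip.read_state(); print(s['t'],np.round(s['tool_pos'],4),np.round(s['eef_rot'],3),s['ft_force'].round(1),s['ft_torque'].round(2),np.rad2deg(s['joint_positions']).round(1))
E
python3 look.py lift
```

```text
5.725 [0.5495 0.0063 0.0981] [ 2.713  1.584 -0.   ] [ 1.3 -4.5 -5.9] [-0.52 -0.06 -0.08] [-11.6  29.6  91.5  -0.   59.   17.9]
```

View pics/lift.png

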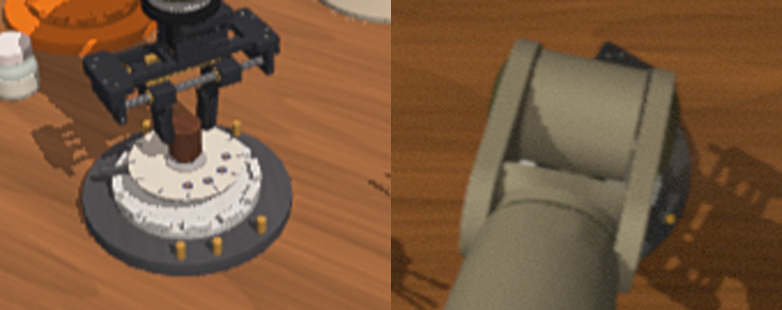

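The wheel is lifted clear and hangs on the knob (about 6 N). In the left crop the arm still points to (105, 170). Next I turn it 98.8° clockwise.

Request:
arm_command(
  series=[
    {"dx": -0.01,"dy": 0.01,"dz": 0,"wx": 0,"wy": 0,"wz": 0.5},
    {"dx": -0.01,"dy": 0.01,"dz": 0,"wx": 0,"wy": 0,"wz": 1.5},
    {"dx": -0.01,"dy": 0.01,"dz": 0,"wx": 0,"wy": 0,"wz": 2.7},
    {"dx": -0.01,"dy": 0.01,"dz": 0,"wx": 0,"wy": 0,"wz": 3.9},
    {"dx": -0.01,"dy": 0.01,"dz": 0,"wx": 0,"wy": 0,"wz": 5.1},
    {"dx": -0.01,"dy": 0.01,"dz": 0,"wx": 0,"wy": 0,"wz": 6.3},
    {"dx": -0.01,"dy": 0.01,"dz": 0,"wx": 0,"wy": 0,"wz": 7.5},
    {"dx": -0.01,"dy": 0.01,"dz": 0,"wx": 0,"wy": 0,"wz": 8.7},
    {"dx": -0.01,"dy": 0.01,"dz": 0,"wx": 0,"wy": 0,"wz": 9.9},
    {"dx": -0.01,"dy": 0.01,"dz": 0,"wx": 0,"wy": 0,"wz": 11.1},
    {"dx": -0.01,"dy": 0.01,"dz": 0,"wx": 0,"wy": 0,"wz": 12.3},
    {"dx": -0.01,"dy": 0.01,"dz": 0,"wx": 0,"wy": 0,"wz": 13.5},
    {"dx": -0.01,"dy": 0.01,"dz": 0,"wx": 0,"wy": 0,"wz": 14.7},
    {"dx": -0.01,"dy": 0.01,"dz": 0,"wx": 0,"wy": 0,"wz": 15.9},
    {"dx": -0.01,"dy": 0.01,"dz": 0,"wx": 0,"wy": 0,"wz": 17.1},
    {"dx": -0.01,"dy": 0.01,"dz": 0,"wx": 0,"wy": 0,"wz": 18.3},
    {"dx": -0.01,"dy": 0.01,"dz": 0,"wx": 0,"wy": 0,"wz": 19.2},
    {"dx": -0.01,"dy": 0.01,"dz": 0,"wx": 0,"wy": 0,"wz": 19.76},
    {"dx": -0.01,"dy": 0.01,"dz": 0,"wx": 0,"wy": 0,"wz": 19.76},
    {"dx": -0.01,"dy": 0.01,"dz": 0,"wx": 0,"wy": 0,"wz": 19.76},
  ],
)

```text
t: 8.22
tool_pos: [0.55, 0.0059, 0.0983]
eef_rot: [-2.969, 1.027, -0.002]
ft_force: [3.3, -4.9, -6.5]
grip_width: 0.393
grip_force: 29.9
```

```bash
python3 look.py turned
```

```text
8.325 [0.55   0.0059 0.0983] [-2.969e+00  1.027e+00 -2.000e-03] [ 3.6 -4.4 -7.4] [-0.33 -0.7  -0.03] [-11.6  29.6  91.4   0.   58.9 116.6]
```

View pics/turned.png

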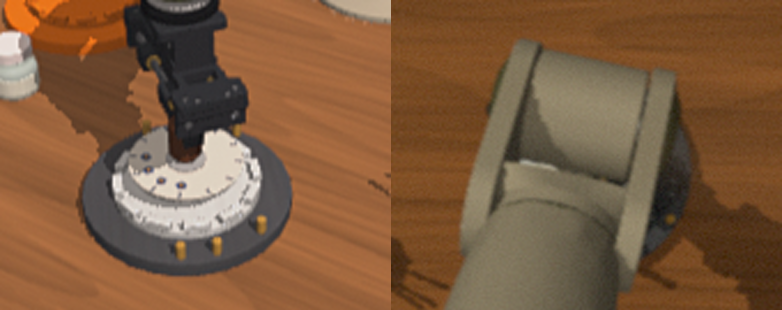

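The face has turned with the knob and the arm is now hidden behind it on the robot side. I'll lower it gently and feel for the notch.

Request:
arm_command(
  series=[
    {"dx": 0,"dy": 0,"dz": 0.06,"wx": 0,"wy": 0,"wz": 0},
    {"dx": 0,"dy": 0,"dz": 0.12,"wx": 0,"wy": 0,"wz": 0},
    {"dx": 0,"dy": 0,"dz": 0.18,"wx": 0,"wy": 0,"wz": 0},
    {"dx": 0,"dy": 0,"dz": 0.24,"wx": 0,"wy": 0,"wz": 0},
    {"dx": 0,"dy": 0,"dz": 0.28,"wx": 0,"wy": 0,"wz": 0},
    {"dx": 0,"dy": 0,"dz": 0.3,"wx": 0,"wy": 0,"wz": 0},
    {"dx": 0,"dy": 0,"dz": 0.32,"wx": 0,"wy": 0,"wz": 0},
    {"dx": 0,"dy": 0,"dz": 0.34,"wx": 0,"wy": 0,"wz": 0},
    {"dx": 0,"dy": 0,"dz": 0.36,"wx": 0,"wy": 0,"wz": 0},
    {"dx": 0,"dy": 0,"dz": 0.36,"wx": 0,"wy": 0,"wz": 0},
  ],
)

```text
t: 9.57
tool_pos: [0.55, 0.0059, 0.0875]
eef_rot: [-2.969, 1.027, -0.002]
ft_force: [3.0, -3.6, -6.2]
grip_width: 0.395
grip_force: 29.9
```

Request:
arm_command(
  series=[
    {"dx": 0,"dy": 0,"dz": 0.03,"wx": 0,"wy": 0,"wz": 0},
    {"dx": 0,"dy": 0,"dz": 0.06,"wx": 0,"wy": 0,"wz": 0},
    {"dx": 0,"dy": 0,"dz": 0.09,"wx": 0,"wy": 0,"wz": 0},
    {"dx": 0,"dy": 0,"dz": 0.12,"wx": 0,"wy": 0,"wz": 0},
    {"dx": 0,"dy": 0,"dz": 0.12,"wx": 0,"wy": 0,"wz": 0},
  ],
)

```text
t: 10.2
tool_pos: [0.5501, 0.0059, 0.0839]
eef_rot: [-2.968, 1.028, -0.002]
ft_force: [3.1, -3.6, -6.6]
grip_width: 0.393
grip_force: 29.9
```

Request:
arm_command(
  series=[
    {"dx": 0,"dy": 0,"dz": 0.03,"wx": 0,"wy": 0,"wz": 0},
    {"dx": 0,"dy": 0,"dz": 0.06,"wx": 0,"wy": 0,"wz": 0},
    {"dx": 0,"dy": 0,"dz": 0.09,"wx": 0,"wy": 0,"wz": 0},
    {"dx": 0,"dy": 0,"dz": 0.12,"wx": 0,"wy": 0,"wz": 0},
    {"dx": 0,"dy": 0,"dz": 0.14,"wx": 0,"wy": 0,"wz": 0},
    {"dx": 0,"dy": 0,"dz": 0.16,"wx": 0,"wy": 0,"wz": 0},
    {"dx": 0,"dy": 0,"dz": 0.16,"wx": 0,"wy": 0,"wz": 0},
  ],
)

```text
t: 11.08
tool_pos: [0.5505, 0.0059, 0.0798]
eef_rot: [-2.968, 1.028, -0.004]
ft_force: [4.3, -3.2, 1.0]
grip_width: 0.395
grip_force: 30.0
```

The weight has transferred at 9 to 10 mm below tooth level, so the arm is on the notch floor. I'll release and rise straight up.

Request:
arm_command(
  series=[
    {"dx": 0,"dy": 0,"dz": 0,"wx": 0,"wy": 0,"wz": 0},
    {"dx": 0,"dy": 0,"dz": 0,"wx": 0,"wy": 0,"wz": 0},
    {"dx": 0,"dy": 0,"dz": 0,"wx": 0,"wy": 0,"wz": 0},
    {"dx": 0,"dy": 0,"dz": 0,"wx": 0,"wy": 0,"wz": 0},
    {"dx": 0,"dy": 0,"dz": 0,"wx": 0,"wy": 0,"wz": 0},
    {"dx": 0,"dy": 0,"dz": 0,"wx": 0,"wy": 0,"wz": 0},
    {"dx": 0,"dy": 0,"dz": 0,"wx": 0,"wy": 0,"wz": 0},
    {"dx": 0,"dy": 0,"dz": 0,"wx": 0,"wy": 0,"wz": 0},
  ],
  gripper=-1,
)

```text
t: 12.08
tool_pos: [0.5496, 0.006, 0.0789]
eef_rot: [2.968, -1.029, 0.0]
ft_force: [0.3, -0.5, -0.8]
grip_width: 1.0
grip_force: 0.0
```

Request:
arm_command(
  series=[
    {"dx": 0,"dy": 0,"dz": -0.2,"wx": 0,"wy": 0,"wz": 0},
    {"dx": 0,"dy": 0,"dz": -0.6,"wx": 0,"wy": 0,"wz": 0},
    {"dx": 0,"dy": 0,"dz": -1.2,"wx": 0,"wy": 0,"wz": 0},
    {"dx": 0,"dy": 0,"dz": -2,"wx": 0,"wy": 0,"wz": 0},
    {"dx": 0,"dy": 0,"dz": -3,"wx": 0,"wy": 0,"wz": 0},
    {"dx": 0,"dy": 0,"dz": -4,"wx": 0,"wy": 0,"wz": 0},
    {"dx": -1,"dy": -1,"dz": -5,"wx": 0,"wy": 0,"wz": 0},
    {"dx": -2,"dy": -1.7,"dz": -5,"wx": 0,"wy": 0,"wz": 0},
    {"dx": -3.2,"dy": -2.6,"dz": -5,"wx": 0,"wy": 0,"wz": 0},
    {"dx": -4.4,"dy": -3.5,"dz": -5,"wx": 0,"wy": 0,"wz": 0},
    {"dx": -5.6,"dy": -4.4,"dz": -5,"wx": 0,"wy": 0,"wz": 0},
    {"dx": -5.6,"dy": -4.4,"dz": -5,"wx": 0,"wy": 0,"wz": 0},
  ],
)

```text
t: 13.58
tool_pos: [0.4985, 0.2158, 0.2298]
eef_rot: [-2.97, 1.023, -0.001]
ft_force: [0.9, -0.3, 0.1]
grip_width: 1.0
grip_force: 0.0
```

```bash
cat >> look.py <<'E'
for n,P in (('scene',p),('top',q)):
    b=(150,285,160,330) if n=='scene' else (85,225,170,340)
    rr,cc=np.mgrid[b[0]:b[1],b[2]:b[3]]; d=P['z_map'][b[0]:b[1],b[2]:b[3]].ravel()
    X=(P['R'].T@(np.linalg.inv(P['mtx'])@np.stack([cc.ravel()*d,rr.ravel()*d,d])-P['t'][:,None])).T
    v=X[:,:2]-c; r=np.hypot(*v.T); a=np.rad2deg(np.arctan2(v[:,1],v[:,0]))
    k=(r<.013)&(X[:,2]<.13)&(X[:,2]>.06); print(n,'knob z',np.percentile(X[k,2],[50,90]).round(4))
    k=(r>.0815)&(r<.093)&(X[:,2]>.029)&(X[:,2]<.055)&(abs(a+153)<30); print('arm',a[k].round(1),X[k,2].round(3))
E
python3 look.py end
```

```text
13.675 [0.4994 0.2134 0.2295] [-2.969e+00  1.028e+00 -1.000e-03] [ 0.1 -0.6  0.3] [ 0.05 -0.05  0.02] [ 10.8  20.6  83.6  -0.   75.7 139. ]
scene knob z [0.0906 0.092 ]
arm [-150.8 -152.5 -154.4 -155.8 -152.7 -154.8 -155.8 -165.4 -174.2] [0.034 0.034 0.036 0.034 0.034 0.037 0.031 0.034 0.037]
top knob z [0.0915 0.0933]
arm [-151.6 -155.5 -154.  -152.4 -151.  -154.6 -153.1 -151.6 -155.4 -153.8
 -152.4 -151.  -156.  -154.4] [0.037 0.036 0.036 0.036 0.039 0.034 0.036 0.033 0.038 0.036 0.036 0.036
 0.036 0.033]
```

View pics/end.png

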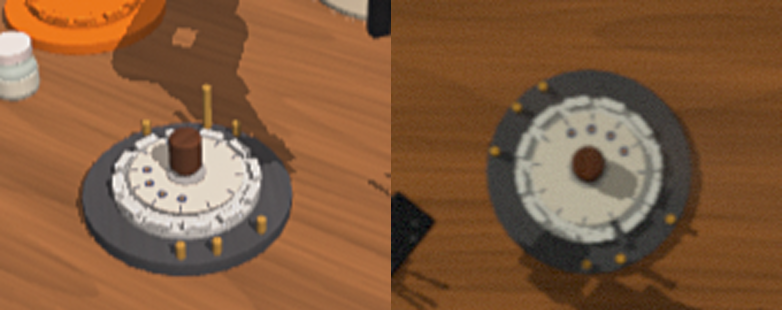

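The knob top dropped from 0.101 to 0.092 m. The arm's upper face is at 0.036 m and −153.5°, beside the tall peg, so it is fully in the notch. In the right crop the arm points to about (617, 235), next to the peg at (620, 258).

```bash
python3 -c "from rig import manip; print(manip.sign_off())"
```

```text
the job is handed in; nothing more can be done
None
```

The wheel is released with its index arm fully in the notch beside the tall peg; the pot, jar and saucer were not touched, and the job was handed in at about 14 s.

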